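# Walk a stuck press jaw back with a mallet

## Robot

A 6-joint arm with a two-finger parallel gripper is mounted at the origin on a cart in front of the work surface, level with it; the furniture and walls round the work are solid. World frame = base frame: x ahead of the robot, y to its left, z up, the work surface at z = 0. Lengths are in m, angles in degrees, forces in N, time in s.
With the tool pointing down it reaches from about 0.3 to 0.75 m from the base axis. Payload 8.5 kg.
Tool frame: the origin (TCP) lies midway between the tips of the shut fingers; the grasp point (between the pads) lies 19 mm behind it; z points along the fingers, y is the direction in which the jaws open and shut (so a half turn about z gives the same grasp; the last joint's range is limited). The gripper opens to 85 mm and grips with 20 to 120 N. Pads are 22 mm wide; open, the fingers measure 114 mm over their backs; the gripper's body (76 mm by 85 mm) begins 54 mm behind the grasp point. The pads swing forward as they close: fully open they stand 13 mm farther back than shut.
Start: joints at [-76.45, 21.807, 74.336, -0, 83.858, -12.336], TCP at [0.24, -0.495, 0.231] pointing down, gripper open.
Joint ranges: [-178.18, 178.18], [-50.72, 133.34], [12.68, 142.11], [-81.47, 261.47], [9.98, 163.14], [-165.26, 165.26]. Speed limits (degrees/s): [136.94, 136.94, 180, 180, 180, 180].

## Interface

Orientations are given as a 3x3 rotation matrix whose columns are the frame's x, y, z axes.
In Python, from rig import status, eyes, env gives the robot as it stands. The module is installed in compiled form; this text tells all that it offers.
- The arm moves only by the tool play_rows, never from a script. Its argument "targets" is text: rows parted by semicolons, each of 5 numbers parted by spaces: the shift along the tool's x, y, z in m, then the turn about the tool's z in rad, then the closure, from 0 (fully open) to 1 (shut). A call has 1 to 5 rows; each row is the pose to reach, as a shift and turn from the pose commanded when the call began, along the tool's axes at that moment; what a row does not reach only later rows make up. A row lasts 1/10 s, in which the tool goes at most 50 mm and 8.59 degrees, less where a joint would pass 70% of its speed; a pose out of reach is approached as far as the arm can. A call with a gripper value outside its range is refused whole. The fingers move at their own pace and stop on an object; "force" is the grip in N (left out, the last holds). Time passes only in rows, so rows that repeat a pose let the fingers close. It gives the time, the measured TCP pose, the force and the opening at its end, in the units of the state.
- status.observe(): the state, without advancing time (a new reading comes with each control period).
- eyes.get_image(name): name is "side" or "top"; returns a dict with "pixels" (384x512x3 uint8, red, green, blue), "range_z" (384x512 float32, m along the optical axis (not along the pixel's ray), 0 where there is no reading), "mtx" (3x3 intrinsics, pixels), "world_to_cam" (4x4, takes a point from world to camera coordinates). Camera axes: x right, y up, looking along -z (the intrinsics and any distortion apply to the point x, -y, -z); pixel columns grow to the right and rows downward; lengths in m; the calibration is good to about 2 mm. A picture is of the moment at which its call begins.
- env.close_job(): hands the job in, once; it reports no verdict.
The state is a dict: "time_s": time; "q": joint angles; "qvel": joint speeds; "joint_efforts": joint torques, N m; "position": TCP position; "tool_rot": TCP orientation; "ft_force": force on the tool from outside, world axes, zero at the start; "wrist_torque": the same for the moment, N m; "grip_width": finger opening in m.
Only numpy, scipy, OpenCV 4.12 (cv2) and the standard library are available. Lean on these libraries where they do the work, as an engineer would, in place of code of your own. Each camera call takes 0.05 s, during which the arm holds its last target.

## Task

The sliding jaw of the small gluing press has stuck on its two rods: draw the small mallet out of its wooden sleeve by the head, lay it on the bench and let go, then take it again by its handle. With short taps on the near side of the jaw's two upright lugs, left and right in turn, walk the jaw away from you until both its ends are fully back against their stops, never letting it cock more than about four degrees and never touching it with the gripper or arm. Then lay the mallet flat on the bench, clear of the press, and leave the tailpiece in the press and the other things alone.

Things in the scene. Friction and masses are not known exactly. Their poses are not given: they have to be found in the camera images.
- press: The press, fixed to the bench: a wooden base board 185 (x) x 236 (y) x 16 mm; origin at the centre of its underside, on the bench. x points from the near fixed jaw to the far end stops: the way in which the sliding jaw opens; y is to its left, z up. Between the jaws lies the tailpiece.
- fixed_jaw_top (a point): Middle of the top of the near, fixed jaw, 42 mm above the bench; in the press's frame it spans x -70 to -40 mm, y +-65 mm. Two rod posts (y +-90 mm, x -88 to -64 mm) are as high. The two 12 mm steel rods run along x at y +-90 mm, their axes 30 mm high; the end stops (x 62 to 83 mm, y +-90 mm) are 48 mm high.
- jaw: The stuck sliding jaw, wood: a cross bar 24 x 212 mm, 18 to 44 mm above the bench, with an upright lug (24 x 32 mm, top 88 mm above the bench) 90 mm left and right of its middle. Origin under its left end (+90 mm in y from its middle) at bench height; axes as the press's when it is square. It moves only along the press's x, by 30 mm, and cocks about the vertical; never cock it over 0.075 rad (one end 13 mm ahead of the other).
- jaw_mid (a point): Middle of the near face of the jaw's cross bar, 31 mm above the bench. How the jaw moves: each end rubs on its own rod with about 5 N of dry friction and stays where it is left, so a push of about 5 to 7 N on one lug moves that end alone, and the jaw turns about its other end.
- lug_left (a point): Centre of the near (struck) face of the left lug (+y of the press), 66 mm above the bench; the face is 32 mm wide, reaching from 44 to 88 mm above the bench. In the press's frame its x is 7 mm with the jaw fully closed and 37 mm with this end against its stop.
- lug_right (a point): The same on the right lug (-y of the press): x 7 mm in the press's frame fully closed, 37 mm at its stop.
- mallet_head (a point): Centre of the head of the small wooden mallet, 0.16 kg. The head is 56 mm long along its x axis (the two striking faces are at x +-28 mm), 34 mm along y, 36 mm high; lying flat on the bench its centre is 18 mm high. The handle points along +y.
- mallet_handle (a point): Centre of the mallet's handle, a bar 22 mm wide (x) and 16 mm thick (z); this point is 60 mm (+y) from the head's centre; the handle runs from 17 to 127 mm from the head's centre. Axes as the head's. At first the handle lies hidden in the sleeve, with only the head outside.
- sleeve_mouth (a point): Centre of the mouth of the sleeve, a fixed wooden tunnel 54 mm wide, 124 mm deep and 44 mm high (inside 34 mm wide, floor at 4 mm, roof at 38 mm), which holds the mallet's handle. Its +y axis points into the tunnel; the mallet is drawn out along -y. Point 18 mm above the bench.
- tailpiece_c (a point): Centre of the dark violin tailpiece (41 x 111 x 9 mm) lying on the press's base board between the jaws; leave it.
- pin_tin_c (a point): Centre of the round open brass tin, 65 mm across, 28 mm high; bystander.
- sanding_block_c (a point): Centre of the cork sanding block, 46 x 90 x 27 mm; bystander.
Things that resemble listed ones, but are neither listed nor needed, are in the scene too. What is shaped like the part that bears sleeve_mouth but green is not meant.

How it is judged:
By the outcome, as a careful person would: the job done as asked, in the order asked, and still so for the second after the job is handed in, with the robot touching nothing.
It also fails if it takes over 61 s, if anything falls off the work surface, if the arm or the gripper's body presses on something with over 40 N, if the wrist force passes 120 N, or if a joint passes its speed limit or range.

## Working session

There is one attempt and no reset: what is moved stays moved. The work goes in short steps, Python scripts to look and compute and a tool call to move; the robot and the scene stay as the last step left them, time stands still between calls to the robot, and variables do not carry over. Pictures are saved under pics/ and viewed, and the job is handed in when it is done.

Besides the shell and the picture viewer there is one more tool, called after "Request:" as name(argument=value, ...) on one line, values as JSON. play_rows: Moves the arm, as the interface text tells. Its arguments: {"type":"object","properties":{"targets":{"type":"string"},"force":{"type":"number"}},"required":["targets"]}

```bash
mkdir -p pics
cat > h.py <<'E'
import numpy as np, cv2
from rig import status, eyes, env
def shot(n,tag):
    d=eyes.get_image(n); cv2.imwrite(f'pics/{tag}.png',cv2.cvtColor(d['pixels'],cv2.COLOR_RGB2BGR)); np.savez(f'pics/{tag}.npz',**d); return d
def cloud(d):
    K=d['mtx'];z=d['range_z'];v,u=np.mgrid[0:z.shape[0],0:z.shape[1]]
    X=(u-K[0,2])/K[0,0]*z;Y=(v-K[1,2])/K[1,1]*z
    P=np.stack([X,-Y,-z,np.ones_like(z)],-1)
    W=P@np.linalg.inv(d['world_to_cam']).T
    W=W[...,:3].copy(); W[z==0]=np.nan
    return W
def ray(d,u,v,h):
    K=d['mtx'];T=np.linalg.inv(d['world_to_cam'])
    r=T[:3,:3]@np.array([(u-K[0,2])/K[0,0],-(v-K[1,2])/K[1,1],-1]);o=T[:3,3]
    return o+r*(h-o[2])/r[2]
def px(d,p):
    c=d['world_to_cam']@np.append(p,1);K=d['mtx'];return K[0,0]*c[0]/-c[2]+K[0,2],K[1,1]*-c[1]/-c[2]+K[1,2]
E
python3 - <<'E'
from h import *
for n in('top','side'):
    d=shot(n,n+'0');print(d['mtx'],d['world_to_cam'].round(3),[k for k in d]);print((np.linalg.inv(d['world_to_cam'])[:3,3]).round(3))
s=status.observe();print({k:np.round(v,3) for k,v in s.items()})
E
```

```text
[[445.28064219   0.         259.6431427 ]
 [  0.         445.28064219 195.52671834]
 [  0.           0.           1.        ]] [[ 0.021 -1.     0.007  0.053]
 [ 0.996  0.022  0.092 -0.559]
 [-0.092  0.005  0.996 -1.382]
 [ 0.     0.     0.     1.   ]] ['pixels', 'range_z', 'mtx', 'world_to_cam']
[0.428 0.072 1.427]
[[449.70316924   0.         254.87864694]
 [  0.         449.70316924 195.8109903 ]
 [  0.           0.           1.        ]] [[-0.972 -0.235 -0.003  0.588]
 [ 0.088 -0.375  0.923 -0.08 ]
 [-0.218  0.897  0.385 -1.561]
 [ 0.     0.     0.     1.   ]] ['pixels', 'range_z', 'mtx', 'world_to_cam']
[0.237 1.507 0.677]
{'time_s': np.float64(0.1), 'q': array([-7.6449e+01,  2.1839e+01,  7.4379e+01, -1.0000e-03,  8.3859e+01,
       -1.2336e+01]), 'qvel': array([-0.011, -0.056, -0.025, -0.022,  0.001, -0.042]), 'joint_efforts': array([ 4.0000e-03, -4.4922e+01, -2.3166e+01, -0.0000e+00,  4.0000e-03,
        0.0000e+00]), 'position': array([ 0.24 , -0.495,  0.231]), 'tool_rot': array([[ 0.9  ,  0.437, -0.   ],
       [ 0.437, -0.9  ,  0.001],
       [ 0.   , -0.001, -1.   ]]), 'ft_force': array([ 0.397, -0.79 ,  0.661]), 'wrist_torque': array([-0.017, -0.043,  0.017]), 'grip_width': np.float64(0.085)}
```

View pics/top0.png

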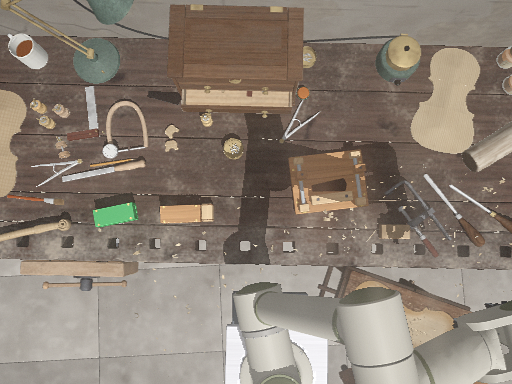

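View pics/side0.png

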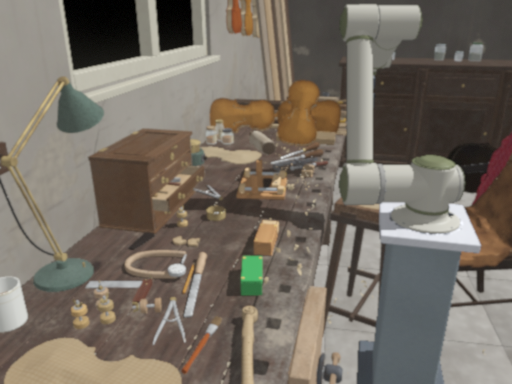

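Run:
```python
from h import *
im=cv2.imread('pics/top0.png')
a=cv2.resize(im[140:220,280:380],None,fx=7,fy=7,interpolation=cv2.INTER_CUBIC);cv2.imwrite('pics/c1.png',a)
a=cv2.resize(im[180:250,80:230],None,fx=5,fy=5,interpolation=cv2.INTER_CUBIC);cv2.imwrite('pics/c2.png',a)
im=cv2.imread('pics/side0.png')
a=cv2.resize(im[150:310,190:320],None,fx=3.7,fy=3.7,interpolation=cv2.INTER_CUBIC);cv2.imwrite('pics/c3.png',a)
```

```text
(no output)
```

View pics/c1.png

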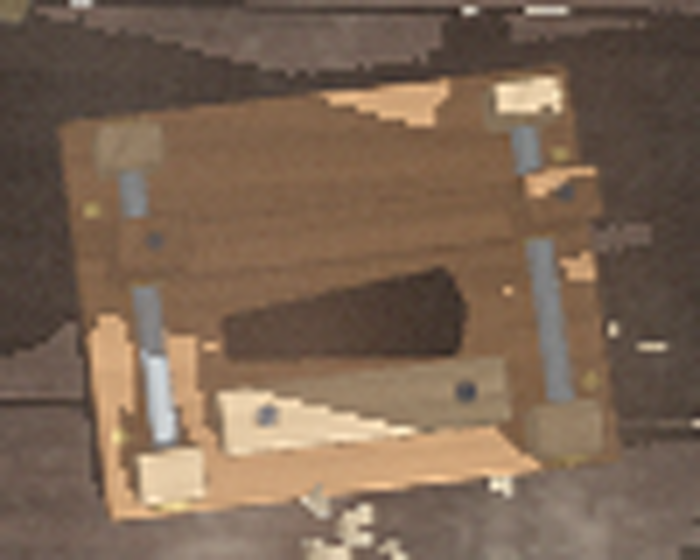

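View pics/c2.png

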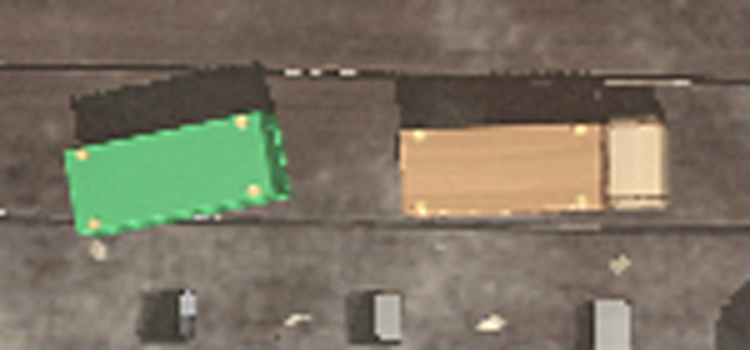

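View pics/c3.png

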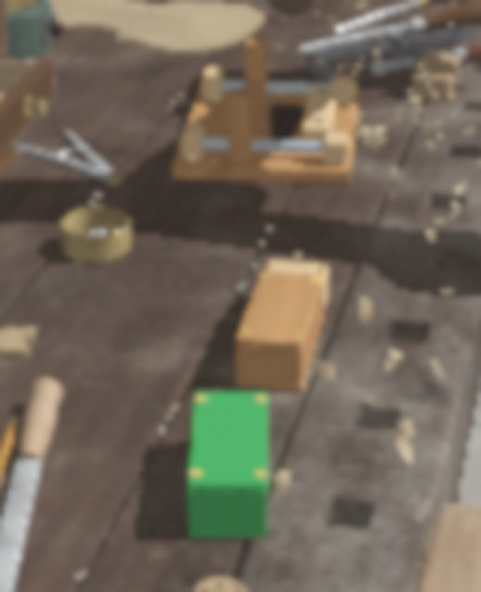

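Run:
```python
from h import *
d=dict(np.load('pics/top0.npz'))
W=cloud(d)
np.set_printoptions(suppress=True,linewidth=200)
def comp(mask,name):
    n,l,s,c=cv2.connectedComponentsWithStats(mask.astype(np.uint8))
    for i in range(1,n):
        if s[i,4]<12: continue
        p=W[l==i]; r=cv2.minAreaRect((p[:,:2]*1000).astype(np.float32))
        print(name,s[i],'ctr',np.round(r[0],1),'size',np.round(r[1],1),'ang',round(r[2],1),'z',np.round(np.percentile(p[:,2],[10,50,90])*1000,1))
z=W[...,2]
sub=np.zeros(z.shape,bool);sub[135:225,275:385]=1
comp(sub&(z>.075)&(z<.1),'lug');comp(sub&(z>.036)&(z<.055),'42');comp(sub&(z>.01),'all')
sub[:]=0;sub[190:235,150:230]=1
comp(sub&(z>.02)&(z<.06),'slv');comp(sub&(z>.039),'slvtop');comp(sub&(z>.03)&(z<.0395),'head')
# bench
print(np.nanmedian(z[225:240,150:210]), np.nanmedian(z[190:205,330:340]))
print((z[138:218:3,284:380:4]*1000).round(0).astype(int))
```

```text
lug [354 163  12   9  87] ctr [ 645.1 -238.5] size [24.1 32.8] ang 8.9 z [82.4 86.7 89.9]
lug [296 170  11   9  85] ctr [620.3 -60. ] size [25.  31.2] ang 9.9 z [81.2 86.7 91.1]
42 [350 151  10  13  76] ctr [ 686.8 -229.7] size [28.9 39. ] ang 83.4 z [38.1 46.4 49.7]
42 [293 157  11  13  74] ctr [662.6 -55.2] size [37.4 28.7] ang 13.8 z [39.6 45.9 50.9]
42 [296 167  63  14 373] ctr [ 631.7 -144. ] size [ 26.4 197.2] ang 7.4 z [39.  43.1 47.3]
42 [311 191  42  14 375] ctr [ 555.6 -160.4] size [ 30.  129.7] ang 8.0 z [37.9 41.4 44.8]
42 [356 197  10   9  70] ctr [ 546.  -251.2] size [25.4 28.2] ang 1.4 z [38.2 41.6 45. ]
42 [299 204  10   9  70] ctr [520.1 -73.1] size [25.  28.5] ang 0.3 z [37.7 41.7 45.1]
all [ 288  149   81   65 4132] ctr [ 605.9 -153.2] size [193.7 236.4] ang 7.9 z [12.8 19.5 45.5]
all [328 212   5   5  16] ctr [ 505.2 -160.1] size [ 8.1 18. ] ang 36.4 z [11.9 17.7 22.5]
all [323 217   7   4  23] ctr [ 489.4 -146.1] size [18.2  9.7] ang 88.9 z [20.  25.8 29.2]
slv [160 203  53  20 922] ctr [497.1 293.5] size [ 56.  162.1] ang 4.3 z [34.5 42.3 46.5]
slvtop [160 204  
[... 13459 characters left out ...]
                   -5                    0                    1                   -4                    0                    0]
 [                  -1                   -1                    1                    2                   -4                    2                    6                   -1                   -1
                    -2                    3                   13                    4                   -2                    0                   -1                    0                    1
                    -4                    3                   -3                    4                    1                    1]]<stdin>:18: RuntimeWarning: invalid value encountered in cast
```

```bash
cat >> h.py <<'E'
def plan(p,yaw=None):
    s=status.observe();R=np.array(s['tool_rot']);dp=R.T@(np.array(p)-np.array(s['position']))
    y=np.degrees(np.arctan2(R[1,1],R[0,1])); t=0 if yaw is None else -np.radians((yaw-y+180)%360-180)
    print('t',round(float(s['time_s']),2),'pos',np.round(s['position'],4),'yaw',round(y,2),'tilt',np.round(R[2],3),'w',round(float(s['grip_width']),4),'F',np.round(s['ft_force'],1),'\n shift',dp.round(4),'turn',round(t,3))
E
python3 - <<'E'
from h import *
d=dict(np.load('pics/top0.npz'))
for u,v in((202,203.8),(213,203.6),(213,221),(202,221.4)): print(ray(d,u,v,.036).round(4))
for u,v in((160,206),(200,205),(200.5,222),(160.3,222.8)): print('sl',ray(d,u,v,.044).round(4))
W=cloud(d);z=W[...,2]
m=(W[...,0]>.4)&(W[...,0]<.6)&(W[...,1]>-.0)&(W[...,1]<.23)&(z>.012)
print(W[m].round(3)[:20],m.sum())
plan([.501,.228,.12],3)
E
```

```text
[0.5266 0.2446 0.036 ]
[0.528  0.2102 0.036 ]
[0.4736 0.2085 0.036 ]
[0.4716 0.2427 0.036 ]
sl [0.5163 0.3737 0.044 ]
sl [0.5221 0.2497 0.044 ]
sl [0.4694 0.2463 0.044 ]
sl [0.4642 0.3706 0.044 ]
[[0.53  0.23  0.029]
 [0.529 0.226 0.038]
 [0.53  0.223 0.03 ]
 [0.529 0.219 0.04 ]
 [0.526 0.229 0.035]
 [0.526 0.226 0.034]
 [0.526 0.223 0.035]
 [0.527 0.22  0.032]
 [0.527 0.216 0.037]
 [0.528 0.215 0.02 ]
 [0.523 0.229 0.038]
 [0.523 0.226 0.032]
 [0.523 0.223 0.034]
 [0.523 0.219 0.038]
 [0.523 0.216 0.039]
 [0.525 0.215 0.018]
 [0.52  0.229 0.035]
 [0.52  0.226 0.033]
 [0.52  0.222 0.041]
 [0.52  0.22  0.033]] 112
t 0.1 pos [ 0.2401 -0.4946  0.2308] yaw -64.11 tilt [ 0.    -0.001 -1.   ] w 0.0854 F [ 0.4 -0.8  0.7] 
 shift [ 0.5502 -0.536   0.1116] turn -1.171
```

Request:
play_rows(targets="0.55 -0.536 0.08 -1.171 0; 0.55 -0.536 0.08 -1.171 0; 0.55 -0.536 0.08 -1.171 0; 0.55 -0.536 0.08 -1.171 0; 0.55 -0.536 0.08 -1.171 0")

```text
time_s: 0.6
position: [0.3247, -0.2589, 0.2051]
tool_rot: [[0.356, 0.935, -0.0], [0.935, -0.356, 0.0], [0.0, -0.0, -1.0]]
ft_force: [0.3, -0.2, 0.1]
grip_width: 0.0854
```

```bash
python3 -c "
from h import *
plan([.501,.228,.12],2.9)"
```

```text
t 0.6 pos [ 0.3247 -0.2589  0.2051] yaw -20.83 tilt [ 0. -0. -1.] w 0.0854 F [ 0.3 -0.2  0.1] 
 shift [ 0.5178 -0.0083  0.0852] turn -0.414
```

Request:
play_rows(targets="0.518 -0.008 0.05 -0.414 0; 0.518 -0.008 0.05 -0.414 0; 0.518 -0.008 0.05 -0.414 0; 0.518 -0.008 0.05 -0.414 0; 0.518 -0.008 0.05 -0.414 0")

```text
time_s: 1.1
position: [0.4109, -0.0254, 0.1812]
tool_rot: [[-0.045, 0.999, 0.0], [0.999, 0.045, -0.0], [-0.0, 0.0, -1.0]]
ft_force: [0.6, -1.2, 0.3]
grip_width: 0.0854
```

```bash
python3 -c "
from h import *
plan([.500,.227,.08],2.9)"
```

```text
t 1.1 pos [ 0.4109 -0.0254  0.1812] yaw 2.57 tilt [-0.  0. -1.] w 0.0854 F [ 0.6 -1.2  0.3] 
 shift [0.2482 0.1003 0.1012] turn -0.006
```

Request:
play_rows(targets="0.248 0.1 0.08 -0.006 0; 0.248 0.1 0.08 -0.006 0; 0.248 0.1 0.08 -0.006 0; 0.248 0.1 0.08 -0.006 0; 0.248 0.1 0.08 -0.006 0")

```text
time_s: 1.6
position: [0.4903, 0.2006, 0.1089]
tool_rot: [[-0.051, 0.999, -0.0], [0.999, 0.051, -0.0], [-0.0, -0.0, -1.0]]
ft_force: [0.2, -1.5, 1.1]
grip_width: 0.0858
```

Request:
play_rows(targets="0.001 0 0.001 0 0; 0.001 0 0.001 0 0")

```text
time_s: 1.8
position: [0.4896, 0.2001, 0.1079]
tool_rot: [[-0.053, 0.999, -0.002], [0.999, 0.053, -0.001], [-0.0, -0.002, -1.0]]
ft_force: [-1.3, 0.7, 0.5]
grip_width: 0.0852
```

```bash
python3 -c "
from h import *
d=shot('side','side1')
plan([.500,.227,.003],2.9)"
```

```text
t 1.85 pos [0.4898 0.1992 0.1085] yaw 2.95 tilt [-0.    -0.001 -1.   ] w 0.085 F [-0.5 -1.   0.2] 
 shift [0.0273 0.0117 0.1055] turn 0.001
```

Request:
play_rows(targets="0.0275 0.0115 0.04 0 0; 0.0275 0.0115 0.075 0 0; 0.0275 0.0115 0.09 0 0; 0.0275 0.0115 0.105 0 0; 0.0275 0.0115 0.105 0 0")

```text
time_s: 2.35
position: [0.4996, 0.2259, 0.0028]
tool_rot: [[-0.049, 0.999, -0.003], [0.999, 0.049, -0.001], [-0.001, -0.003, -1.0]]
ft_force: [-0.1, -0.1, -0.0]
grip_width: 0.0855
```

```bash
python3 -c "
from h import *
d=shot('top','top1')
im=cv2.imread('pics/top1.png');cv2.imwrite('pics/c4.png',cv2.resize(im[170:250,140:260],None,fx=6,fy=6))
plan([.500,.227,.003],2.9)"
```

```text
t 2.4 pos [0.5002 0.2262 0.004 ] yaw 2.82 tilt [-0.    -0.001 -1.   ] w 0.0856 F [ 0.7 -0.9  0.6] 
 shift [ 0.0008 -0.0001  0.001 ] turn -0.001
```

View pics/c4.png

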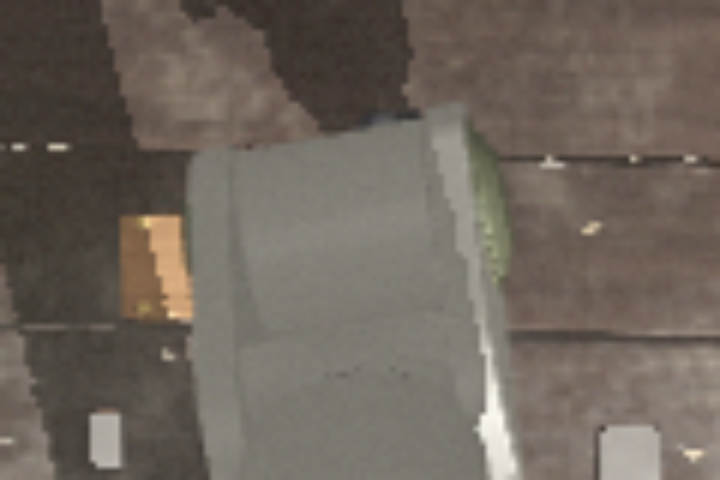

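The arm hides the head (around 300,250 in the crop), with the sleeve end showing at (155,265). I'll close on the head next.

Request:
play_rows(targets="0 0 0 0 0.35; 0 0 0 0 0.6; 0 0 0 0 0.6; 0 0 0 0 0.6; 0 0 0 0 0.6", force=50)

```text
time_s: 2.9
position: [0.5008, 0.2273, 0.0052]
tool_rot: [[-0.051, 0.999, 0.002], [0.999, 0.051, 0.0], [-0.0, 0.002, -1.0]]
ft_force: [-1.7, -2.3, 6.0]
grip_width: 0.055
```

```bash
python3 -c "
from h import *
d=shot('side','side2')
im=cv2.imread('pics/side2.png');cv2.imwrite('pics/c5.png',cv2.resize(im[180:310,190:340],None,fx=4,fy=4))
plan([.500,.227,.003],2.9)"
```

```text
t 2.95 pos [0.5008 0.2273 0.0052] yaw 2.92 tilt [-0.     0.002 -1.   ] w 0.0557 F [-0.6 -1.8  6.3] 
 shift [-0.0003 -0.0008  0.0022] turn 0.0
```

View pics/c5.png

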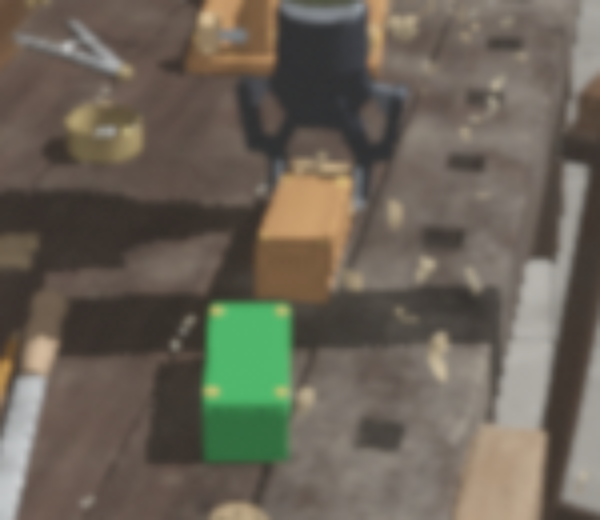

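Request:
play_rows(targets="0 0 -0.004 0 0.6; -0.02 0 -0.005 0 0.6; -0.05 0 -0.005 0 0.6; -0.085 0 -0.005 0 0.6; -0.12 0 -0.005 0 0.6")

```text
time_s: 3.45
position: [0.5063, 0.1066, 0.0092]
tool_rot: [[-0.052, 0.999, 0.0], [0.999, 0.052, 0.0], [-0.0, 0.0, -1.0]]
ft_force: [-0.1, 0.1, -2.3]
grip_width: 0.0555
```

Request:
play_rows(targets="-0.03 0 0 0 0.6; -0.055 0 0 0 0.6; -0.06 0 0 0 0.6; -0.06 0 0.002 0 0.6; -0.06 0 0.004 0 0.6")

```text
time_s: 3.95
position: [0.5094, 0.0483, 0.005]
tool_rot: [[-0.052, 0.999, 0.0], [0.999, 0.052, -0.0], [-0.0, 0.0, -1.0]]
ft_force: [-7.6, -8.9, 28.1]
grip_width: 0.0552
```

```bash
python3 -c "
from h import *
d=shot('side','side3')
im=cv2.imread('pics/side3.png');cv2.imwrite('pics/c6.png',cv2.resize(im[150:310,190:340],None,fx=3.7,fy=3.7))
plan([.500,.227,.003],2.9)"
```

```text
t 4.0 pos [0.5094 0.0484 0.0052] yaw 3.0 tilt [-0.001  0.    -1.   ] w 0.0556 F [-2.9 -3.   5.2] 
 shift [ 0.1789 -0.      0.0021] turn 0.002
```

View pics/c6.png

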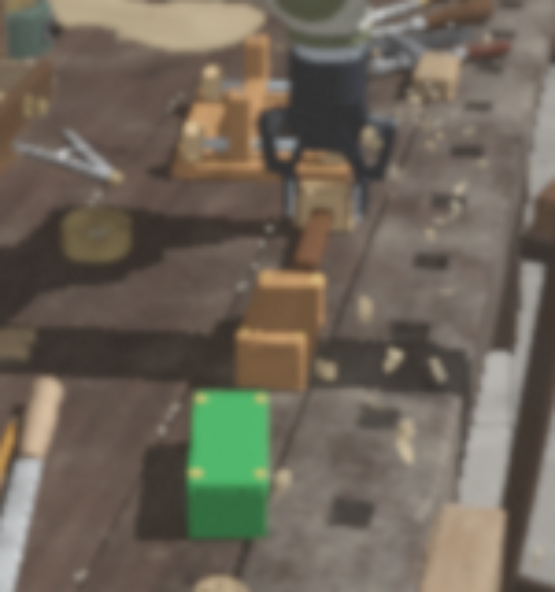

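Request:
play_rows(targets="0 0 -0.001 0 0.3; 0 0 -0.001 0 0; 0 0 -0.001 0 0; 0 0 -0.001 0 0; 0 0 -0.03 0 0")

```text
time_s: 4.5
position: [0.5077, 0.0481, 0.0326]
tool_rot: [[-0.051, 0.999, -0.006], [0.999, 0.051, 0.001], [0.001, -0.006, -1.0]]
ft_force: [0.8, 1.0, 1.0]
grip_width: 0.0853
```

Request:
play_rows(targets="0 0 -0.05 0 0; 0.04 0 -0.09 0 0; 0.085 0 -0.12 0 0; 0.13 0 -0.12 0 0; 0.17 0 -0.12 0 0")

```text
time_s: 5.0
position: [0.5008, 0.2197, 0.1564]
tool_rot: [[-0.051, 0.999, 0.003], [0.999, 0.051, 0.001], [0.001, 0.003, -1.0]]
ft_force: [0.1, -0.5, -0.4]
grip_width: 0.0851
```

Run:
```python
from h import *
d=shot('top','top2')
im=cv2.imread('pics/top2.png');cv2.imwrite('pics/c7.png',cv2.resize(im[150:250,180:320],None,fx=5,fy=5))
d=shot('side','side4')
im=cv2.imread('pics/side4.png');cv2.imwrite('pics/c8.png',cv2.resize(im[150:310,190:340],None,fx=3.7,fy=3.7))
plan([.5,.1,.1],3)
```

```text
t 5.1 pos [0.4998 0.2219 0.155 ] yaw 3.23 tilt [ 0.001  0.001 -1.   ] w 0.0858 F [-1.1 -0.4 -0.3] 
 shift [-0.1218 -0.0067  0.0548] turn 0.004
```

View pics/c7.png

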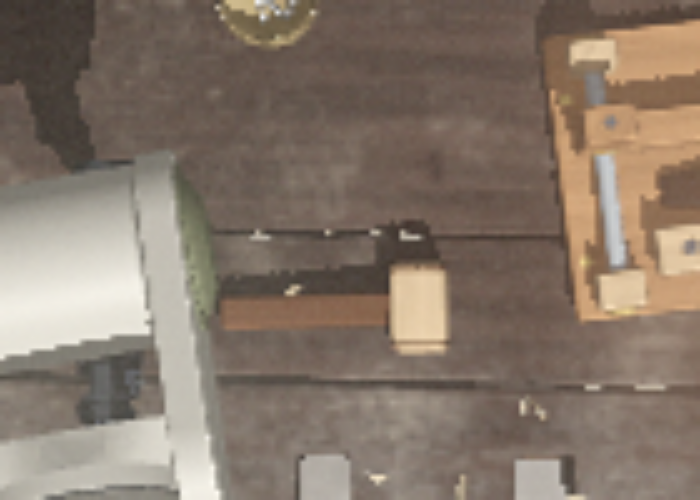

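View pics/c8.png

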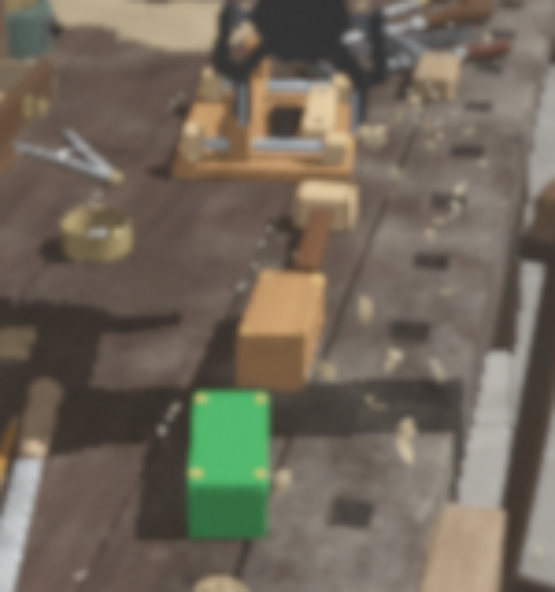

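Mallet is out and free, lying flat: head at about (419,308) and handle at about (305,311) in the crop; the press is better lit now. I'll measure both.

Run:
```python
from h import *
d=dict(np.load('pics/top2.npz'));im=cv2.imread('pics/top2.png')
W=cloud(d);z=W[...,2]
hsv=cv2.cvtColor(im,cv2.COLOR_BGR2HSV)
# head corners, crop->img
c=lambda u,v:(180+u/5-.4,150+v/5-.4)
for n,u,v,h in(('h',389,265,.036),('h',442,263,.036),('h',446,341,.036),('h',391,341,.036),('hd',222,295,.026),('hd',388,294,.026),('hd',388,326,.026),('hd',222,330,.026)): print(n,ray(d,*c(u,v),h).round(4))
cv2.imwrite('pics/c9.png',cv2.resize(im[140:220,280:380],None,fx=7,fy=7,interpolation=cv2.INTER_CUBIC))
def comp(mask,name):
    n,l,s,cc=cv2.connectedComponentsWithStats(mask.astype(np.uint8))
    for i in range(1,n):
        if s[i,4]<25: continue
        p=W[l==i]; r=cv2.minAreaRect((p[:,:2]*1000).astype(np.float32))
        print(name,s[i,4],'ctr',np.round(r[0],1),'mean',(p.mean(0)*1000).round(1),'size',np.round(r[1],1),'ang',round(r[2],1))
sub=np.zeros(z.shape,bool);sub[135:225,275:385]=1
comp(sub&(z>.075)&(z<.1),'lug');comp(sub&(z>.036)&(z<.055),'42')
sub[:]=0;sub[190:230,220:275]=1;comp(sub&(z>.028),'head');comp(sub&(z>.015),'mallet')
```

```text
h [0.5342 0.0713 0.036 ]
h [0.5362 0.0381 0.036 ]
h [0.4873 0.0347 0.036 ]
h [0.4866 0.069  0.036 ]
hd [0.5137 0.1761 0.026 ]
hd [0.5166 0.0715 0.026 ]
hd [0.4964 0.0711 0.026 ]
hd [0.4916 0.1755 0.026 ]
lug 86 ctr [ 645.  -238.8] mean [ 644.7 -237.6   86.5] size [23.9 31.4] ang 9.7
lug 84 ctr [620.  -59.9] mean [619.7 -59.9  86.9] size [24.2 31.1] ang 7.3
42 67 ctr [ 693.2 -230.6] mean [ 692.8 -231.    45.7] size [21.4 30.5] ang 0.6
42 68 ctr [668.  -53.7] mean [668.3 -53.6  45.3] size [25.1 29.1] ang 14.0
42 366 ctr [ 633.6 -159.7] mean [ 632.6 -154.9   43.1] size [ 25.7 173.7] ang 7.3
42 376 ctr [ 555.7 -160.6] mean [ 555.  -159.3   41.5] size [ 29.8 129.9] ang 7.9
42 66 ctr [ 545.9 -252.1] mean [ 546.6 -251.6   40.6] size [24.8 29.8] ang 9.0
42 72 ctr [521.8 -73.2] mean [521.9 -73.5  40.8] size [28.5 28.3] ang 0.9
head 103 ctr [487.3 152.8] mean [484.5 153.  426.9] size [89.9  6.6] ang 1.8
head 192 ctr [509.9  53.3] mean [508.9  53.1  36.8] size [53.8 31.4] ang 1.1
mallet 103 ctr [487.3 152.8] mean [484.5 153.  426.9] size [89.9  6.6] ang 1.8
mallet 402 ctr [506.9 106.9] mean [507.   87.3  28.4] size [ 56.2 139.4] ang 1.9
```

View pics/c9.png

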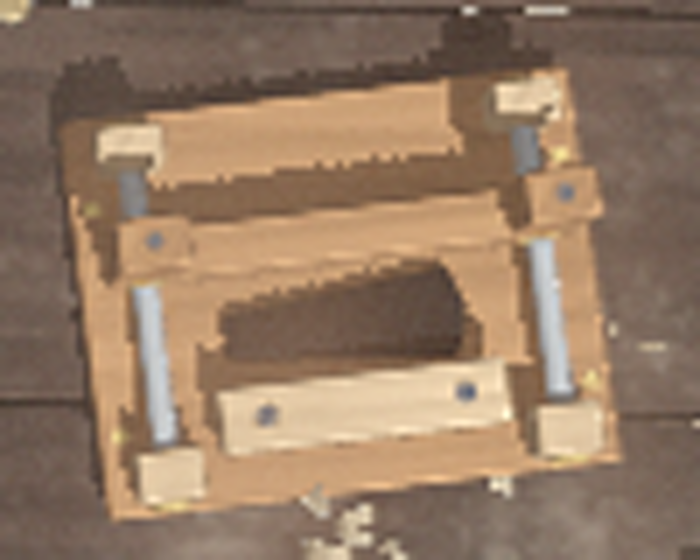

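Request:
play_rows(targets="-0.045 0.001 0.01 0 0; -0.09 0 0.03 0 0; -0.119 -0.001 0.055 0 0; -0.119 -0.001 0.075 0 0; -0.119 -0.001 0.075 0 0")

```text
time_s: 5.6
position: [0.5044, 0.0975, 0.0776]
tool_rot: [[-0.049, 0.999, -0.005], [0.999, 0.049, 0.0], [0.0, -0.005, -1.0]]
ft_force: [-0.5, 0.7, -0.2]
grip_width: 0.0854
```

Run:
```python
from h import *
plan([.5055,.103,.006],3)
```

```text
t 5.6 pos [0.5044 0.0975 0.0776] yaw 2.8 tilt [ 0.    -0.005 -1.   ] w 0.0854 F [-0.5  0.7 -0.2] 
 shift [0.0054 0.0017 0.0716] turn -0.003
```

Request:
play_rows(targets="0.005 0.001 0.03 0 0; 0.005 0.001 0.055 0 0; 0.005 0.001 0.072 0 0; 0.005 0.001 0.072 0 0.3; 0.005 0.001 0.072 0 0.5")

```text
time_s: 6.1
position: [0.5071, 0.1039, 0.0088]
tool_rot: [[-0.052, 0.999, 0.001], [0.999, 0.052, -0.0], [-0.0, 0.001, -1.0]]
ft_force: [-0.1, 0.5, -0.4]
grip_width: 0.0589
```

Request:
play_rows(targets="0 0 0 0 0.75; 0 0 0 0 0.95; 0 0 0 0 0.95; 0 0 0 0 0.95; 0 0 0 0 0.95", force=100)

```text
time_s: 6.6
position: [0.507, 0.1037, 0.0091]
tool_rot: [[-0.051, 0.999, 0.002], [0.999, 0.051, -0.0], [-0.0, 0.002, -1.0]]
ft_force: [-2.2, 1.2, 8.4]
grip_width: 0.0196
```

Run:
```python
from h import *
plan([.55,-.02,.13],8)
```

```text
t 6.6 pos [0.507  0.1037 0.0091] yaw 2.92 tilt [-0.     0.002 -1.   ] w 0.0196 F [-2.2  1.2  8.4] 
 shift [-0.1258  0.0369 -0.1209] turn -0.089
```

Request:
play_rows(targets="0 0 -0.03 0 0.95; 0 0 -0.07 -0.03 0.95; -0.02 0 -0.1 -0.06 0.95; -0.02 0 -0.12 -0.089 0.95; -0.02 0 -0.12 -0.089 0.95")

```text
time_s: 7.1
position: [0.5087, 0.0834, 0.1304]
tool_rot: [[-0.139, 0.99, 0.006], [0.99, 0.139, -0.0], [-0.001, 0.006, -1.0]]
ft_force: [0.2, 0.2, -3.0]
grip_width: 0.0193
```

Run:
```python
from h import *
plan([.55,-.02,.13],8)
d=shot('top','top3');print(px(d,status.observe()['position']))
im=cv2.imread('pics/top3.png');cv2.imwrite('pics/c10.png',cv2.resize(im[140:260,180:330],None,fx=5,fy=5))
d=shot('side','side5');print(px(d,status.observe()['position']))
im=cv2.imread('pics/side5.png');cv2.imwrite('pics/c11.png',cv2.resize(im[130:270,190:340],None,fx=4,fy=4))
```

```text
t 7.1 pos [0.5087 0.0834 0.1304] yaw 8.0 tilt [-0.001  0.006 -1.   ] w 0.0193 F [ 0.2  0.2 -3. ] 
 shift [-0.1082  0.0265  0.0006] turn 0.0
(np.float64(253.03468514720373), np.float64(209.11143713433))
(np.float64(276.60049343562196), np.float64(181.1965070662155))
```

View pics/c10.png

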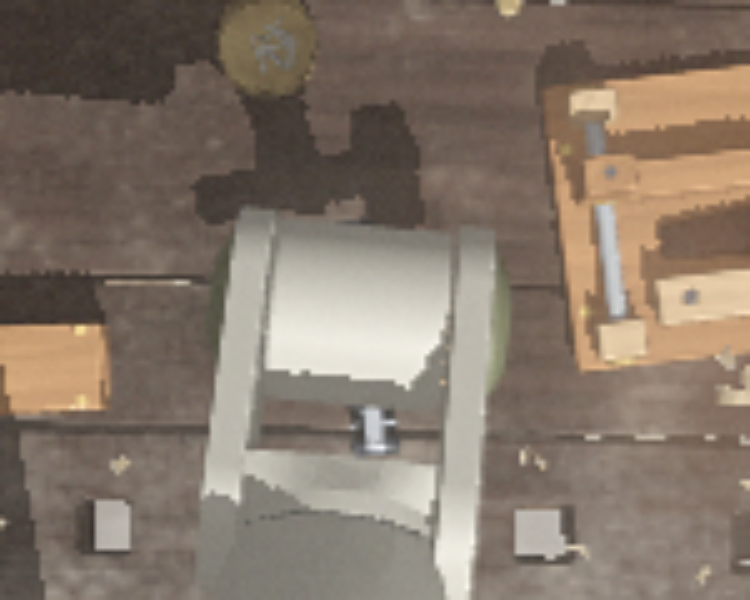

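View pics/c11.png

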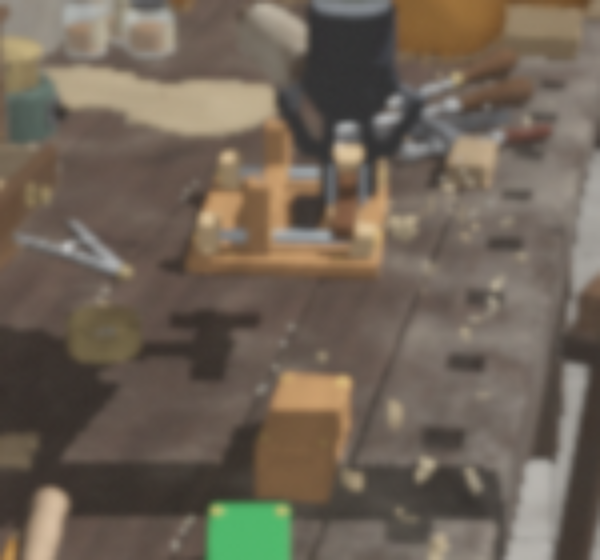

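Run:
```python
from h import *
np.set_printoptions(suppress=True,linewidth=220)
d=dict(np.load('pics/side5.npz'));im=cv2.imread('pics/side5.png')
cv2.imwrite('pics/c12.png',cv2.resize(im[145:200,245:305],None,fx=10,fy=10,interpolation=cv2.INTER_CUBIC))
W=cloud(d)
for v in range(158,192,2): print(v,' '.join('%d,%d,%d'%tuple((W[v,u]*1000).round()) if np.isfinite(W[v,u,0]) else '-' for u in range(266,288,2)))
```

```text
158 678,-530,6 670,-542,3 528,97,213 522,97,214 515,93,213 508,97,215 502,92,214 494,99,216 488,97,216 483,87,214 584,-558,4
160 672,-506,4 663,-507,4 528,100,207 520,106,210 516,90,205 509,92,206 500,101,210 494,101,210 488,97,209 585,-505,10 579,-526,4
162 545,84,194 655,-471,6 528,101,201 521,102,201 626,-469,9 619,-483,5 611,-490,3 494,97,202 487,97,202 573,-439,23 565,-446,21
164 542,98,192 538,84,187 528,96,192 521,100,194 614,-407,20 603,-399,24 596,-413,20 495,92,193 488,92,194 573,-438,13 478,71,187
166 541,100,185 536,92,183 529,92,183 521,98,186 528,26,161 522,21,160 514,24,162 494,96,187 488,90,186 482,87,185 475,91,187
168 541,101,178 535,97,177 529,94,177 521,97,179 526,37,158 518,41,160 511,39,160 494,97,181 488,91,179 483,83,177 474,94,181
170 640,-359,6 632,-363,5 527,101,172 522,92,170 523,53,156 517,48,155 510,47,155 493,98,174 488,91,172 489,42,155 554,-389,2
172 614,-239,40 608,-250,37 528,95,163 522,93,163 524,46,146 517,45,147 509,48,148 495,91,164 488,87,163 488,47,150 549,-359,4
174 615,-242,30 607,-247,29 528,98,157 521,97,157 520,65,146 513,67,147 507,61,14
[... 385 characters left out ...]
2 495,88,134 540,-211,21 533,-218,19 527,-228,15
182 596,-155,28 588,-158,27 582,-166,25 563,-112,47 507,130,141 501,126,141 495,123,140 545,-189,20 536,-186,21 528,-187,22 526,-228,7
184 591,-130,29 583,-134,28 580,-160,18 511,142,139 505,138,138 498,142,140 492,137,138 541,-170,18 532,-164,22 525,-173,19 524,-215,3
186 586,-108,29 579,-115,27 575,-133,21 509,156,137 502,157,138 496,152,137 490,148,136 523,-71,49 517,-83,45 521,-152,18 516,-169,12
188 577,-70,36 570,-70,37 561,-66,39 508,159,131 502,157,131 496,151,129 490,145,127 522,-67,42 513,-57,47 517,-128,19 517,-174,1
190 576,-63,31 569,-68,29 561,-68,30 553,-67,31 546,-73,30 538,-72,31 529,-64,35 - 514,-63,36 513,-108,19 514,-159,-1
```

View pics/c12.png

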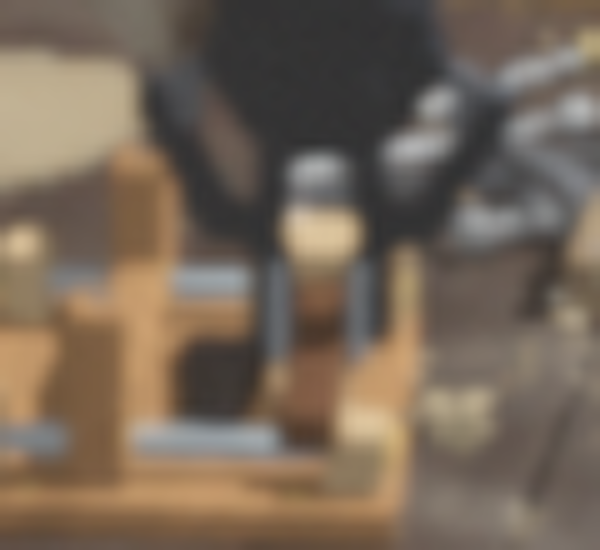

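Run:
```python
from h import *
plan([.548,-.0165,.11],8)
```

```text
t 7.2 pos [0.5071 0.0838 0.1273] yaw 7.98 tilt [ 0. -0. -1.] w 0.0192 F [ 0.9 -0.8 -3. ] 
 shift [-0.1051  0.0266  0.0172] turn -0.0
```

Request:
play_rows(targets="-0.035 0.01 0 0 0.95; -0.07 0.02 0.005 0 0.95; -0.105 0.027 0.017 0 0.95; -0.105 0.027 0.04 0 0.95; -0.105 0.027 0.065 0 0.95")

```text
time_s: 7.7
position: [0.5485, -0.0171, 0.0604]
tool_rot: [[-0.137, 0.991, -0.002], [0.991, 0.137, 0.001], [0.001, -0.002, -1.0]]
ft_force: [0.3, -0.8, -2.4]
grip_width: 0.0192
```

Request:
play_rows(targets="0 0 0 0 0.95")

```text
time_s: 7.8
position: [0.5465, -0.0159, 0.0585]
tool_rot: [[-0.139, 0.99, -0.009], [0.99, 0.139, 0.002], [0.004, -0.008, -1.0]]
ft_force: [-0.2, 0.6, -1.5]
grip_width: 0.019
```

Run:
```python
from h import *
d=shot('side','side6')
im=cv2.imread('pics/side6.png');cv2.imwrite('pics/c13.png',cv2.resize(im[120:220,200:320],None,fx=6,fy=6,interpolation=cv2.INTER_CUBIC))
d=shot('top','top4')
im=cv2.imread('pics/top4.png');cv2.imwrite('pics/c14.png',cv2.resize(im[140:230,250:380],None,fx=5,fy=5,interpolation=cv2.INTER_CUBIC))
plan([.573,-.013,.062],8)
```

```text
t 7.9 pos [ 0.5485 -0.0161  0.0621] yaw 8.03 tilt [ 0.001 -0.002 -1.   ] w 0.0193 F [ 0.3 -0.2 -0.5] 
 shift [-0.0003  0.0247  0.    ] turn 0.0
```

View pics/c13.png

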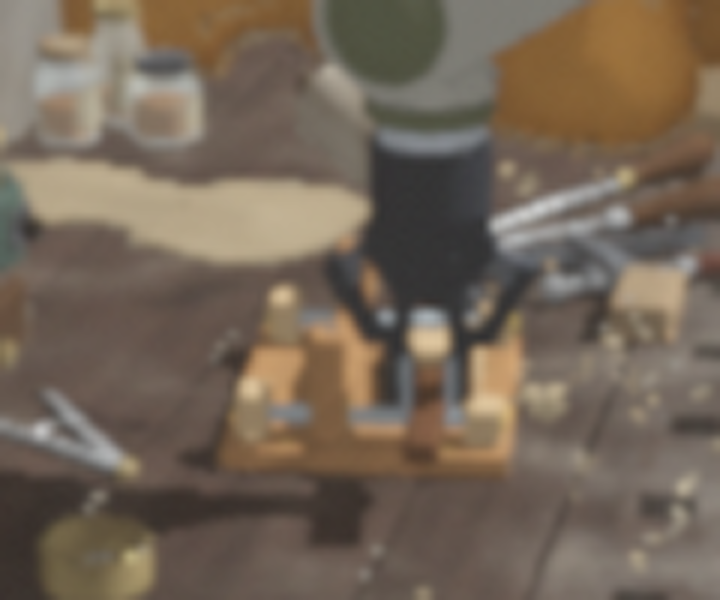

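View pics/c14.png

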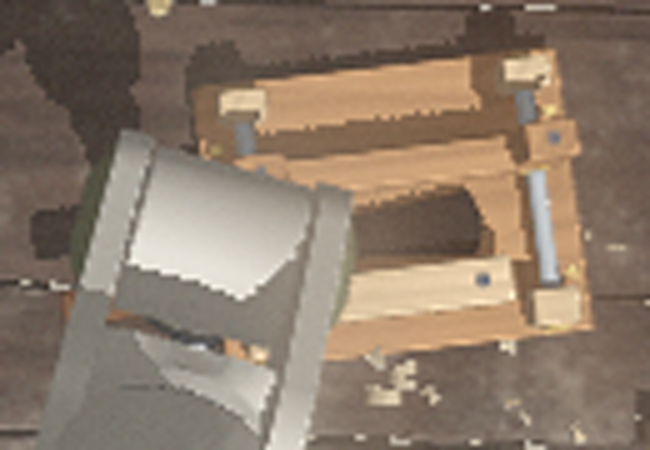

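Request:
play_rows(targets="0 0.012 0 0 0.95; 0 0.02 0 0 0.95; 0 0.024 0 0 0.95; 0 0.028 0 0 0.95; 0 0.028 0 0 0.95")

```text
time_s: 8.4
position: [0.5764, -0.0124, 0.0629]
tool_rot: [[-0.14, 0.99, -0.001], [0.99, 0.14, 0.0], [0.0, -0.001, -1.0]]
ft_force: [-1.7, 0.6, -0.3]
grip_width: 0.0195
```

```bash
cat >> h.py <<'E'
ex=np.array([.9903,.1392]);ey=np.array([-.1392,.9903])
def jaw(tag):
    d=shot('top',tag);W=cloud(d);z=W[...,2]
    ys,xs=np.mgrid[0:384,0:512]
    O=np.array([.609,-.152]);q=(W[...,:2]-O);X=q@ex;Y=q@ey
    for n,s in(('L',1),('R',-1)):
        m=(abs(Y-s*.09)<.022)&(z>.078)&(z<.097)&(X>0)&(X<.07)
        if m.sum()>10: print(n,m.sum(),'lug ctr X',round((np.percentile(X[m],5)+np.percentile(X[m],95))*500,1),'mean',round(X[m].mean()*1000,1),'Y',round(Y[m].mean()*1000,1))
        m=(abs(Y-s*.09)<.02)&(z>.04)&(z<.06)&(X>.058)
        if m.sum()>10: print('  stop X',round((np.percentile(X[m],5)+np.percentile(X[m],95))*500,1))
    for lo,hi in((-.065,-.03),(-.03,.0),(0,.03),(.03,.065)):
        m=(Y>lo)&(Y<hi)&(z>.035)&(z<.055)&(X>-.01)
        if m.sum()>8: print('  bar Y',lo,hi,round(X[m].mean()*1000,1),m.sum())
    im=cv2.cvtColor(d['pixels'],cv2.COLOR_RGB2BGR)
    cv2.imwrite(f'pics/{tag}c.png',cv2.resize(im[140:230,250:380],None,fx=5,fy=5,interpolation=cv2.INTER_CUBIC))
E
python3 - <<'E'
from h import *
plan([.573,-.013,.062],8)
jaw('top5')
E
```

```text
t 8.4 pos [ 0.5764 -0.0124  0.0629] yaw 8.02 tilt [ 0.    -0.001 -1.   ] w 0.0195 F [-1.7  0.6 -0.3] 
 shift [-0.0002 -0.0034  0.0009] turn 0.0
  stop X 168.3
R 86 lug ctr X 23.6 mean 23.3 Y -89.7
  stop X 295.8
  bar Y -0.065 -0.03 158.7 116
  bar Y -0.03 0.0 159.5 98
  bar Y 0 0.03 107.1 87
```

View pics/top5c.png

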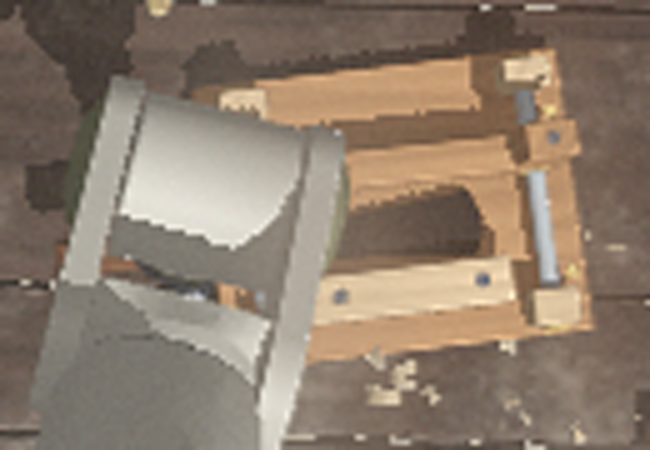

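Request:
play_rows(targets="0 0.002 0 0 0.95; 0 0.004 0 0 0.95")

```text
time_s: 8.65
position: [0.5796, -0.0117, 0.0626]
tool_rot: [[-0.139, 0.99, -0.002], [0.99, 0.139, 0.001], [0.001, -0.002, -1.0]]
ft_force: [-5.6, 2.4, 0.5]
grip_width: 0.0192
```

Run:
```python
from h import *
plan([.573,-.013,.062],8)
d=shot('side','side7')
im=cv2.imread('pics/side7.png');cv2.imwrite('pics/c15.png',cv2.resize(im[140:210,220:310],None,fx=8,fy=8,interpolation=cv2.INTER_CUBIC))
```

```text
t 8.65 pos [ 0.5796 -0.0117  0.0626] yaw 8.0 tilt [ 0.001 -0.002 -1.   ] w 0.0192 F [-5.6  2.4  0.5] 
 shift [-0.0004 -0.0068  0.0006] turn -0.0
```

View pics/c15.png

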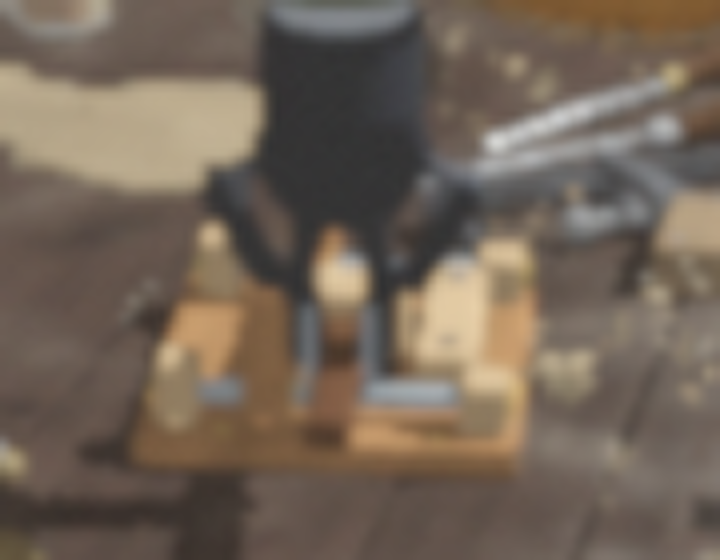

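Request:
play_rows(targets="0 -0.012 0 0 0.95; -0.045 -0.015 0 0 0.95; -0.09 -0.015 0 0 0.95; -0.135 -0.015 0 0 0.95; -0.18 -0.015 0 0 0.95")

```text
time_s: 9.2
position: [0.5913, -0.1944, 0.0629]
tool_rot: [[-0.14, 0.99, 0.001], [0.99, 0.14, -0.001], [-0.001, 0.001, -1.0]]
ft_force: [0.2, 0.8, -2.2]
grip_width: 0.0193
```

Request:
play_rows(targets="0 0 0 0 0.95")

```text
time_s: 9.3
position: [0.5917, -0.1982, 0.0627]
tool_rot: [[-0.135, 0.991, 0.003], [0.991, 0.135, -0.003], [-0.003, 0.002, -1.0]]
ft_force: [2.0, 0.6, -2.4]
grip_width: 0.0196
```

Run:
```python
from h import *
jaw('top6')
plan([.600,-.1918,.062],8)
```

```text
L 84 lug ctr X 28.3 mean 28.9 Y 89.4
  stop X 144.0
  stop X 522.9
  bar Y -0.065 -0.03 528.9 33
  bar Y -0.03 0.0 193.8 88
  bar Y 0 0.03 99.1 84
  bar Y 0.03 0.065 27.7 87
t 9.35 pos [ 0.5912 -0.1953  0.0625] yaw 7.81 tilt [-0.001  0.001 -1.   ] w 0.0196 F [-0.1  0.8 -2.3] 
 shift [0.0022 0.0092 0.0005] turn -0.003
```

View pics/top6c.png

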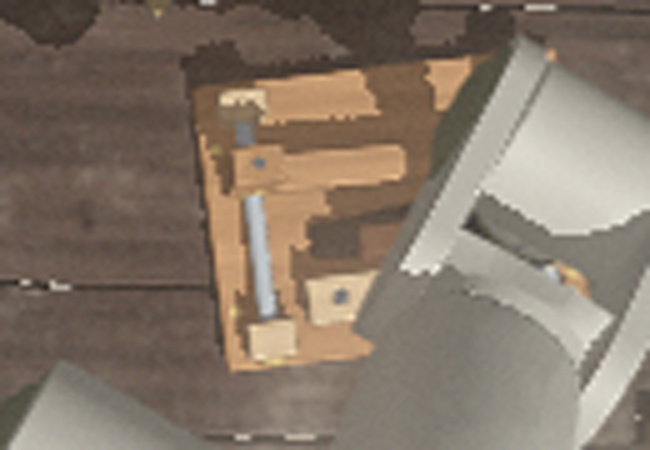

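Request:
play_rows(targets="0 0.007 0 0 0.95; 0 0.011 0 0 0.95; 0 0.015 0 0 0.95; 0 0.019 0 0 0.95; 0 0.019 0 0 0.95")

```text
time_s: 9.85
position: [0.6098, -0.1889, 0.0626]
tool_rot: [[-0.141, 0.99, -0.001], [0.99, 0.141, -0.001], [-0.001, -0.002, -1.0]]
ft_force: [-3.2, -4.0, -1.8]
grip_width: 0.0192
```

```bash
cat >> h.py <<'E'
def st():
    s=status.observe();p=np.array(s['position']);q=p[:2]-[.609,-.152];print('t',round(float(s['time_s']),2),'TCP press X',round(q@ex*1000,1),'Y',round(q@ey*1000,1),'z',round(p[2],4),'Fx',np.round(np.array(s['ft_force'])[:2]@ex,1),'F',np.round(s['ft_force'],1))
E
python3 -c "
from h import *
st()"
```

```text
t 9.85 TCP press X -4.4 Y -36.7 z 0.0626 Fx -3.8 F [-3.2 -4.  -1.8]
```

Request:
play_rows(targets="0 -0.012 0 0 0.95; 0.045 -0.015 0 0 0.95; 0.09 -0.015 0 0 0.95; 0.135 -0.015 0 0 0.95; 0.18 -0.015 0 0 0.95")

```text
time_s: 10.35
position: [0.5695, -0.0106, 0.0631]
tool_rot: [[-0.141, 0.99, 0.001], [0.99, 0.141, 0.0], [0.0, 0.001, -1.0]]
ft_force: [0.4, 0.6, -1.8]
grip_width: 0.019
```

Request:
play_rows(targets="0 0 0 0 0.95")

```text
time_s: 10.45
position: [0.5686, -0.0073, 0.063]
tool_rot: [[-0.146, 0.989, -0.001], [0.989, 0.146, 0.002], [0.002, -0.001, -1.0]]
ft_force: [-0.3, -0.3, -1.1]
grip_width: 0.0195
```

Run:
```python
from h import *
jaw('top7')
st()
```

```text
stop X 157.5
R 89 lug ctr X 34.1 mean 34.2 Y -89.1
  stop X 295.4
  bar Y -0.065 -0.03 163.2 118
  bar Y -0.03 0.0 160.0 98
  bar Y 0 0.03 104.8 89
  bar Y 0.03 0.065 30.9 15
t 10.5 TCP press X -19.3 Y 146.3 z 0.0631 Fx -1.3 F [-1.2 -0.8 -1.4]
```

View pics/top7c.png

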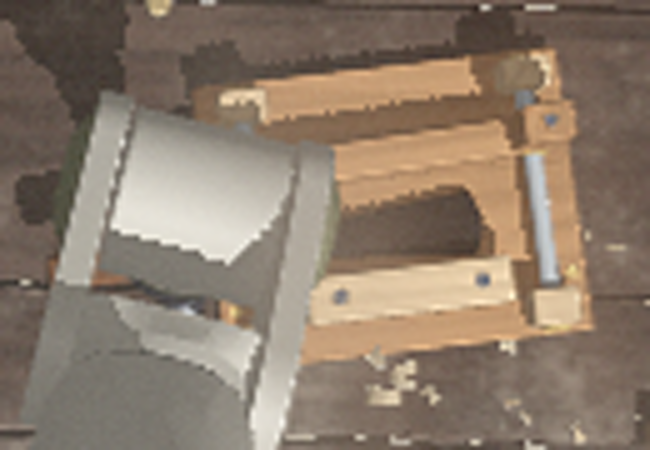

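Request:
play_rows(targets="-0.003 0.008 0 0 0.95; -0.003 0.012 0 0 0.95; -0.003 0.016 0 0 0.95; -0.003 0.02 0 0 0.95; -0.003 0.02 0 0 0.95")

```text
time_s: 11.0
position: [0.5898, -0.0143, 0.0622]
tool_rot: [[-0.138, 0.99, -0.002], [0.99, 0.138, 0.001], [0.001, -0.002, -1.0]]
ft_force: [-3.4, 1.8, -0.7]
grip_width: 0.0192
```

```bash
python3 -c "
from h import *
st()"
```

```text
t 11.0 TCP press X 0.2 Y 139.0 z 0.0622 Fx -3.1 F [-3.4  1.8 -0.7]
```

Request:
play_rows(targets="0 -0.012 0 0 0.95; -0.045 -0.015 0 0 0.95; -0.09 -0.015 0 0 0.95; -0.135 -0.015 0 0 0.95; -0.18 -0.015 0 0 0.95")

```text
time_s: 11.5
position: [0.6008, -0.1972, 0.0628]
tool_rot: [[-0.138, 0.99, 0.001], [0.99, 0.138, -0.001], [-0.001, 0.001, -1.0]]
ft_force: [1.3, 0.1, -1.8]
grip_width: 0.0193
```

Request:
play_rows(targets="0 0 0 0 0.95")

```text
time_s: 11.6
position: [0.6011, -0.2011, 0.0626]
tool_rot: [[-0.133, 0.991, 0.003], [0.991, 0.133, -0.003], [-0.003, 0.002, -1.0]]
ft_force: [-0.8, 0.9, -2.0]
grip_width: 0.019
```

Run:
```python
from h import *
jaw('top8')
st()
```

```text
L 84 lug ctr X 38.3 mean 38.0 Y 89.4
  stop X 167.1
  stop X 522.4
  bar Y -0.065 -0.03 514.1 32
  bar Y -0.03 0.0 187.0 99
  bar Y 0 0.03 105.2 87
  bar Y 0.03 0.065 37.6 87
t 11.65 TCP press X -14.7 Y -44.5 z 0.0623 Fx 0.5 F [ 0.3  1.2 -2.1]
```

Request:
play_rows(targets="0.005 0.008 0 0 0.95; 0.005 0.012 0 0 0.95; 0.005 0.016 0 0 0.95; 0.005 0.02 0 0 0.95; 0.005 0.02 0 0 0.95")

```text
time_s: 12.15
position: [0.6194, -0.1856, 0.0626]
tool_rot: [[-0.141, 0.99, -0.002], [0.99, 0.141, -0.001], [-0.0, -0.002, -1.0]]
ft_force: [-3.1, -3.5, -1.7]
grip_width: 0.0193
```

```bash
python3 -c "
from h import *
st()"
```

```text
t 12.15 TCP press X 5.6 Y -34.7 z 0.0626 Fx -3.6 F [-3.1 -3.5 -1.7]
```

Request:
play_rows(targets="0 -0.012 0 0 0.95; 0.045 -0.015 0 0 0.95; 0.09 -0.015 0 0 0.95; 0.135 -0.015 0 0 0.95; 0.178 -0.015 0 0 0.95")

```text
time_s: 12.65
position: [0.5794, -0.0092, 0.0631]
tool_rot: [[-0.141, 0.99, 0.001], [0.99, 0.141, 0.0], [0.0, 0.001, -1.0]]
ft_force: [0.4, 0.5, -1.6]
grip_width: 0.0195
```

Request:
play_rows(targets="0 0 0 0 0.95")

```text
time_s: 12.75
position: [0.5787, -0.0061, 0.063]
tool_rot: [[-0.146, 0.989, -0.001], [0.989, 0.146, 0.001], [0.002, -0.0, -1.0]]
ft_force: [-0.1, 0.1, -1.3]
grip_width: 0.0193
```

Run:
```python
from h import *
jaw('top9')
st()
```

```text
stop X 168.7
R 84 lug ctr X 44.3 mean 44.0 Y -90.0
  stop X 294.7
  bar Y -0.065 -0.03 187.7 121
  bar Y -0.03 0.0 175.8 99
  bar Y 0 0.03 94.7 83
  bar Y 0.03 0.065 40.3 16
t 12.8 TCP press X -9.3 Y 146.2 z 0.0631 Fx 1.1 F [ 1.2 -0.2 -2.5]
```

Request:
play_rows(targets="-0.004 0.008 0 0 0.95; -0.004 0.012 0 0 0.95; -0.004 0.016 0 0 0.95; -0.004 0.019 0 0 0.95; -0.004 0.019 0 0 0.95")

```text
time_s: 13.3
position: [0.5989, -0.0141, 0.0623]
tool_rot: [[-0.138, 0.99, -0.002], [0.99, 0.138, 0.001], [0.001, -0.002, -1.0]]
ft_force: [-3.5, 1.8, -1.4]
grip_width: 0.019
```

```bash
python3 -c "
from h import *
st()"
```

```text
t 13.3 TCP press X 9.2 Y 138.0 z 0.0623 Fx -3.3 F [-3.5  1.8 -1.4]
```

Request:
play_rows(targets="0 0.001 0 0 0.95; 0 0.002 0 0 0.95")

```text
time_s: 13.5
position: [0.6004, -0.0138, 0.0623]
tool_rot: [[-0.138, 0.99, -0.003], [0.99, 0.138, 0.001], [0.001, -0.003, -1.0]]
ft_force: [-5.4, 1.5, -0.4]
grip_width: 0.0189
```

```bash
python3 -c "
from h import *
st()"
```

```text
t 13.5 TCP press X 10.7 Y 138.1 z 0.0623 Fx -5.1 F [-5.4  1.5 -0.4]
```

Request:
play_rows(targets="0 0.001 0 0 0.95; 0 0.002 0 0 0.95")

```text
time_s: 13.7
position: [0.6017, -0.0134, 0.0621]
tool_rot: [[-0.138, 0.99, -0.005], [0.99, 0.138, 0.001], [0.002, -0.005, -1.0]]
ft_force: [-10.3, 0.6, 1.3]
grip_width: 0.0194
```

Request:
play_rows(targets="0 0.001 0 0 0.95")

```text
time_s: 13.8
position: [0.6021, -0.0132, 0.062]
tool_rot: [[-0.137, 0.99, -0.006], [0.991, 0.137, 0.001], [0.002, -0.006, -1.0]]
ft_force: [-12.9, 1.6, 2.7]
grip_width: 0.0192
```

Request:
play_rows(targets="0 -0.015 0 0 0.95; -0.045 -0.018 0 0 0.95; -0.09 -0.018 0 0 0.95; -0.135 -0.018 0 0 0.95; -0.178 -0.018 0 0 0.95")

```text
time_s: 14.3
position: [0.6116, -0.1948, 0.0628]
tool_rot: [[-0.138, 0.99, 0.001], [0.99, 0.138, -0.001], [-0.001, 0.001, -1.0]]
ft_force: [0.1, 0.9, -2.5]
grip_width: 0.0191
```

Request:
play_rows(targets="0.003 0 0 0 0.95")

```text
time_s: 14.4
position: [0.6115, -0.1957, 0.0626]
tool_rot: [[-0.133, 0.991, 0.003], [0.991, 0.133, -0.003], [-0.003, 0.002, -1.0]]
ft_force: [-0.0, -0.0, -2.1]
grip_width: 0.0194
```

Run:
```python
from h import *
jaw('top10')
st()
```

```text
L 86 lug ctr X 49.6 mean 49.5 Y 89.7
  stop X 140.7
  stop X 522.1
  bar Y -0.065 -0.03 528.9 30
  bar Y -0.03 0.0 216.6 86
  bar Y 0 0.03 118.3 83
  bar Y 0.03 0.065 47.9 88
t 14.45 TCP press X -3.7 Y -39.9 z 0.0624 Fx -0.2 F [-0.3  0.8 -2.2]
```

View pics/top10c.png

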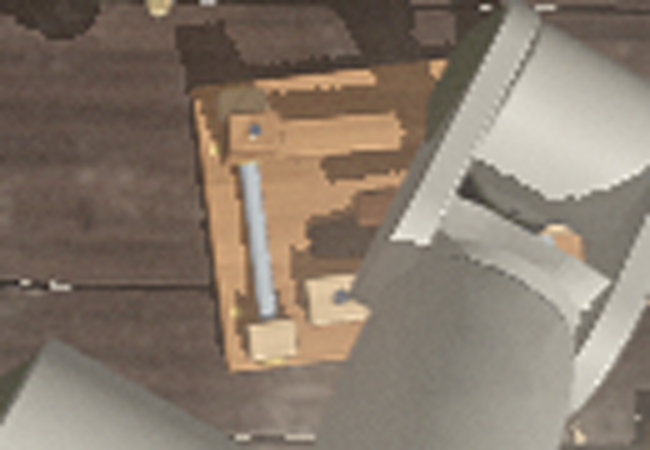

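Request:
play_rows(targets="0.002 0.006 0 0 0.95; 0.002 0.01 0 0 0.95; 0.002 0.013 0 0 0.95; 0.002 0.015 0 0 0.95; 0.002 0.016 0 0 0.95")

```text
time_s: 14.95
position: [0.6253, -0.1839, 0.0626]
tool_rot: [[-0.14, 0.99, -0.003], [0.99, 0.14, -0.0], [0.0, -0.003, -1.0]]
ft_force: [-9.2, -2.8, -0.1]
grip_width: 0.019
```

Request:
play_rows(targets="0 0.001 0 0 0.95; 0 0.002 0 0 0.95")

```text
time_s: 15.15
position: [0.626, -0.1837, 0.0625]
tool_rot: [[-0.139, 0.99, -0.006], [0.99, 0.139, 0.0], [0.001, -0.006, -1.0]]
ft_force: [-16.2, -3.7, 3.3]
grip_width: 0.0193
```

```bash
python3 -c "
from h import *
st()"
```

```text
t 15.15 TCP press X 12.4 Y -33.8 z 0.0625 Fx -16.6 F [-16.2  -3.7   3.3]
```

Request:
play_rows(targets="0 -0.015 0 0 0.95; 0.045 -0.018 0 0 0.95; 0.09 -0.018 0 0 0.95; 0.135 -0.018 0 0 0.95; 0.178 -0.018 0 0 0.95")

```text
time_s: 15.65
position: [0.5853, -0.0077, 0.0631]
tool_rot: [[-0.141, 0.99, 0.001], [0.99, 0.141, 0.0], [0.0, 0.001, -1.0]]
ft_force: [0.7, -0.0, -2.2]
grip_width: 0.0192
```

Request:
play_rows(targets="-0.002 0.006 0 0 0.95; -0.002 0.012 0 0 0.95; -0.003 0.016 0 0 0.95; -0.003 0.018 0 0 0.95; -0.003 0.019 0 0 0.95")

```text
time_s: 16.15
position: [0.6018, -0.0106, 0.0621]
tool_rot: [[-0.138, 0.99, -0.009], [0.99, 0.138, 0.002], [0.003, -0.009, -1.0]]
ft_force: [-16.5, 3.0, 5.6]
grip_width: 0.0198
```

```bash
python3 -c "
from h import *
st();jaw('top11')"
```

```text
t 16.15 TCP press X 12.6 Y 141.0 z 0.0621 Fx -15.9 F [-16.5   3.    5.6]
R 86 lug ctr X 49.0 mean 48.7 Y -89.8
  stop X 296.1
  bar Y -0.065 -0.03 189.1 120
  bar Y -0.03 0.0 184.1 104
  bar Y 0 0.03 109.6 72
```

View pics/top11c.png

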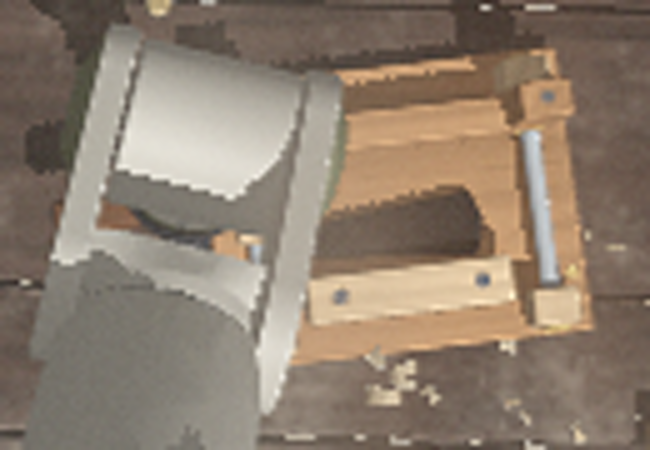

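Request:
play_rows(targets="0 -0.02 0 0 0.95; 0.02 -0.04 -0.02 0.03 0.95; 0.055 -0.055 -0.02 0.06 0.95; 0.09 -0.075 -0.01 0.087 0.95; 0.11 -0.085 0 0.087 0.95")

```text
time_s: 16.7
position: [0.5042, 0.0872, 0.0629]
tool_rot: [[-0.052, 0.999, 0.0], [0.999, 0.052, 0.0], [0.0, 0.0, -1.0]]
ft_force: [0.1, -0.7, -1.9]
grip_width: 0.0197
```

```bash
python3 -c "
from h import *
plan([.507,.104,.014],3)"
```

```text
t 16.7 pos [0.5042 0.0872 0.0629] yaw 2.96 tilt [ 0.  0. -1.] w 0.0197 F [ 0.1 -0.7 -1.9] 
 shift [0.0166 0.0036 0.0489] turn -0.001
```

Request:
play_rows(targets="0.017 0.003 0.02 0 0.95; 0.017 0.003 0.035 0 0.95; 0.017 0.003 0.045 0 0.95; 0.017 0.003 0.049 0 0.95; 0.017 0.003 0.049 0 0.95")

```text
time_s: 17.2
position: [0.5077, 0.1029, 0.0136]
tool_rot: [[-0.052, 0.999, -0.0], [0.999, 0.052, -0.0], [-0.0, -0.0, -1.0]]
ft_force: [0.8, -1.0, -1.7]
grip_width: 0.0192
```

Request:
play_rows(targets="0 0 0.002 0 0.95; 0 0 0.003 0 0.95; 0 0 0.003 0 0.95")

```text
time_s: 17.5
position: [0.5074, 0.1034, 0.011]
tool_rot: [[-0.053, 0.999, 0.001], [0.999, 0.053, -0.0], [-0.0, 0.001, -1.0]]
ft_force: [0.3, 0.2, -1.2]
grip_width: 0.0192
```

Request:
play_rows(targets="0 0 0.002 0 0.95; 0 0 0.003 0 0.95; 0 0 0.003 0 0.95")

```text
time_s: 17.8
position: [0.5076, 0.1035, 0.0091]
tool_rot: [[-0.053, 0.999, 0.002], [0.999, 0.053, -0.0], [-0.0, 0.002, -1.0]]
ft_force: [-3.8, -0.2, 12.7]
grip_width: 0.019
```

Request:
play_rows(targets="0 0 0 0 0.85; 0 0 0 0 0.7; 0 0 0 0 0.4; 0 0 0 0 0; 0 0 0 0 0", force=25)

```text
time_s: 18.3
position: [0.5073, 0.1035, 0.0076]
tool_rot: [[-0.053, 0.999, -0.0], [0.999, 0.053, 0.0], [0.0, -0.0, -1.0]]
ft_force: [-0.0, 0.2, -1.1]
grip_width: 0.0681
```

Request:
play_rows(targets="0 0 -0.02 0 0; 0 0 -0.06 0 0; 0.02 0 -0.1 0 0; 0.06 -0.03 -0.14 0 0; 0.1 -0.07 -0.17 0 0")

```text
time_s: 18.8
position: [0.4498, 0.1838, 0.1656]
tool_rot: [[-0.052, 0.999, 0.002], [0.999, 0.052, 0.0], [0.0, 0.002, -1.0]]
ft_force: [0.2, 0.2, -0.1]
grip_width: 0.0855
```

Request:
play_rows(targets="0.045 0 -0.02 0 0; 0.09 0 -0.02 0 0; 0.13 0 -0.02 0 0; 0.13 0 -0.02 0 0")

```text
time_s: 19.2
position: [0.4418, 0.3166, 0.1837]
tool_rot: [[-0.058, 0.998, 0.0], [0.998, 0.058, 0.001], [0.001, 0.0, -1.0]]
ft_force: [0.5, -0.8, -0.3]
grip_width: 0.0852
```

Run:
```python
from h import *
st();jaw('top12')
im=cv2.imread('pics/top12.png');cv2.imwrite('pics/c16.png',cv2.resize(im[130:250,180:390],None,fx=3.8,fy=3.8,interpolation=cv2.INTER_CUBIC))
d=shot('side','side8')
im=cv2.imread('pics/side8.png');cv2.imwrite('pics/c17.png',cv2.resize(im[120:300,190:340],None,fx=3.3,fy=3.3,interpolation=cv2.INTER_CUBIC))
d=dict(np.load('pics/top12.npz'));W=cloud(d);z=W[...,2]
m=(abs(W[...,0]-.51)<.045)&(W[...,1]>.0)&(W[...,1]<.22)
for lo in np.arange(.03,.2,.012):
    k=m&(W[...,1]>lo)&(W[...,1]<lo+.012)&(z>.01)&(z<.06)
    if k.sum()>4: print(round(lo,3),np.median(z[k]).round(4),W[k][:,0].mean().round(4),k.sum())
```

```text
t 19.2 TCP press X -100.3 Y 487.4 z 0.1837 Fx 0.4 F [ 0.5 -0.8 -0.3]
L 85 lug ctr X 49.9 mean 49.7 Y 89.5
  stop X 168.8
R 85 lug ctr X 49.4 mean 49.3 Y -89.9
  stop X 296.8
  bar Y -0.065 -0.03 183.9 121
  bar Y -0.03 0.0 176.6 99
  bar Y 0 0.03 109.5 89
  bar Y 0.03 0.065 49.4 83
0.03 0.037 0.5078 39
0.042 0.0375 0.5098 72
0.054 0.0362 0.5079 66
0.066 0.0307 0.5122 36
0.078 0.0262 0.5082 28
0.09 0.0234 0.508 28
0.102 0.0203 0.5079 28
0.114 0.0195 0.5051 29
0.126 0.0188 0.5047 22
0.138 0.018 0.5041 28
0.15 0.0164 0.5039 28
0.162 0.0166 0.5035 27
0.174 0.0168 0.5034 7
```

View pics/c16.png

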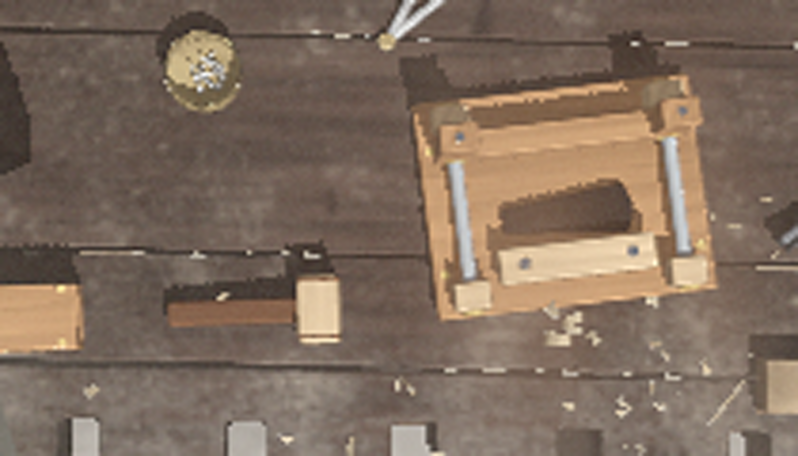

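View pics/c17.png

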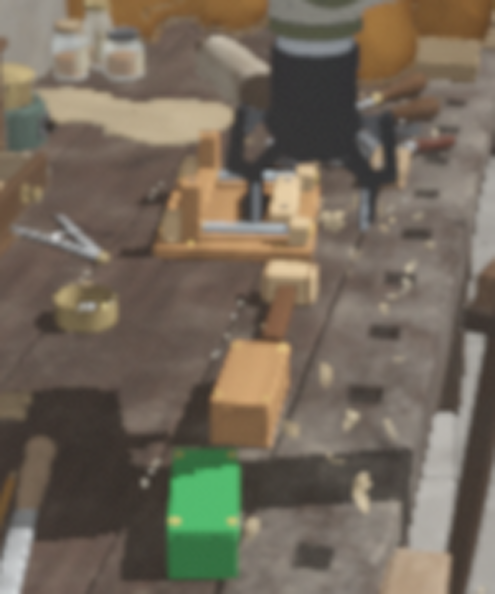

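Run:
```python
from h import *
d=dict(np.load('pics/top2.npz'));W=cloud(d);z=W[...,2]
m=(abs(W[...,0]-.51)<.045)
for lo in np.arange(.03,.2,.012):
    k=m&(W[...,1]>lo)&(W[...,1]<lo+.012)&(z>.01)&(z<.06)
    if k.sum()>4: print(round(lo,3),np.median(z[k]).round(4),k.sum())
```

```text
0.03 0.0381 36
0.042 0.0373 76
0.054 0.0362 67
0.066 0.0316 36
0.078 0.024 28
0.09 0.022 29
0.102 0.0202 30
0.114 0.0194 26
0.126 0.0195 21
0.138 0.0175 28
0.15 0.0169 28
0.162 0.0165 26
0.174 0.0149 7
```

```bash
python3 -c "
from h import *
env.close_job();st()"
```

```text
the job is handed in; nothing more can be done
the job is handed in; nothing more can be done
```

The job is done and handed in at about 19 s of the 61 s allowed. I drew the mallet out of its sleeve by the head, laid it down and let go, then took it again by the handle. Left and right taps in turn then walked the jaw back to its stops. The mallet now lies on the bench, clear of the press.

**Jaw position:** In the last top picture the lug centres are at x = 49.7 mm (left) and 49.3 mm (right); the stop position is 49 mm. The last tap on each end met about 16 N without the jaw moving, well above its 5 N friction.

**Cocking:** Measured after each tap, neither end was ever more than about 6 mm ahead of the other, roughly 2 degrees.

**Contact:** Only the mallet head was brought to the jaw, and the largest wrist force I read was about 28 N. In the last picture the tailpiece and tin are where they were. I did not measure the sanding block separately.

**Mallet at rest:** It lies head down with the end of its handle resting on the bench, so the handle slopes about 5 to 6 degrees. It lay the same way after the first laying down, so this looks like its natural rest.

**Disagreement:** My first position for the mallet head was about 4 mm off along the handle. I measured it again before gripping the handle, and it had no effect on the work.

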